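# Free a caught offcut with the scrap box's lever and ease the lid shut

### The arm

A 6-joint arm with a two-finger parallel gripper is mounted at the origin on the work surface; the furniture and walls round the work are solid. World frame = base frame: x ahead of the robot, y to its left, z up, the work surface at z = 0. Lengths are in m, angles in rad, forces in N, time in s.
With the tool pointing down it reaches from about 0.425 to 0.925 m from the base axis. Payload 12.5 kg.
Tool frame: the origin (TCP) lies between the finger pads; the fingertips stand nose_length ahead of it and the grasp point (between the pads) is the TCP (nose_length is the distance from the TCP to the fingertips, in m); z points along the fingers, y is the line along which they close (so a half turn about z gives the same grasp; the last joint's range is limited). The gripper opens to 85 mm and grips with 20 to 120 N. Pads are 22 mm wide; open, the fingers measure 114 mm over their backs; the gripper's body (76 mm by 85 mm) begins 54 mm behind the grasp point. The pads swing forward as they close: fully open they stand 13 mm farther back than shut.
Start: joints at [-1.407, 0.491, 1.559, -0, 1.092, -0.106], TCP at [0.167, -0.602, 0.213] pointing down, gripper open.
Joint ranges: [-3.1, 3.1], [-0.84, 2.19], [0.05, 2.79], [-1.13, 4.28], [0.06, 2.93], [-2.69, 2.69]. Speed limits (rad/s): [2.22, 2.22, 2.79, 3.14, 3.14, 3.14].

### API

Orientations are given as a unit quaternion [w, x, y, z].
In Python, from workcell import get_obs, read_camera, get_calibration, close_job, nose_length gives the robot as it stands.
- The arm moves only by the tool jog_arm, never from a script. Its argument "deltas" is a list of rows, each a list of 7 numbers: the closure, from -1 (fully open) to 1 (shut), then the shift along the tool's x, y, z scaled (see below), then the turn, a rotation vector about the tool's x, y, z scaled (see below). A call has 1 to 5 rows; each row shifts and turns the commanded pose from where the row before left it, along the tool's axes as they then stand; what a row does not reach is not made up. The controller multiplies each number of a shift by 200 mm and each number of a turn by pi rad. A row lasts 1/8 s, in which the tool goes at most 62.5 mm and 10.7 degrees, less where a joint would pass 70% of its speed; a pose out of reach is approached as far as the arm can. A call with a number of a shift or a turn outside -1 to 1 is refused whole. A call with a gripper value outside its range is refused whole. The fingers move at their own pace and stop on an object; "squeeze" is the grip in N (left out, the last holds). Time passes only in rows, so rows that do not move let the fingers close. It gives the time, the measured TCP pose, the force, the opening and the grip force at its end, in the units of the state.
- get_obs(): the state, without advancing time (a new reading comes with each control period).
- read_camera(name): name is "side" or "top"; returns (picture, depth): 480x640x3 uint8, red, green, blue; 480x640 float32, m along the optical axis (not along the pixel's ray), 0 where there is no reading.
- get_calibration(name): a dict with "camera_matrix" (3x3 intrinsics, pixels), "origin" and "attitude" of the camera in the world. Camera axes: x right, y down, z forward; pixel columns grow to the right and rows downward; lengths in m; the calibration is good to about 2 mm. A picture is of the moment at which its call begins. get_calibration takes no time and is no camera call.
- close_job(): hands the job in; it is judged then, once.
The state is a dict: "t": time; "joint_pos": joint angles; "joint_vel": joint speeds; "tau": joint torques, N m; "ee_pos": TCP position; "tool_rot": TCP orientation; "force": force on the tool from outside, world axes, zero at the start; "moment": the same for the moment, N m; "grip_width": finger opening in m; "gripper_force": force on a finger pad.
Only numpy, scipy, OpenCV 4.12 (cv2) and the standard library are available. Lean on these libraries where they do the work, as an engineer would, in place of code of your own. Each camera call takes 0.05 s, during which the arm holds its last target. There are 200 camera calls.

### The job

An oak offcut is caught between the rim and the lid of the lidded scrap box on the saw table. Press the box's lever down with the fingertips until the lid stands wide open and the offcut has dropped inside, then let the lever up slowly so that the lid comes down shut without slamming, and move clear. Work only the lever: do not touch the lid or the offcut, grasp nothing, and leave the other things on the table where they are.

Things in the scene. Friction and masses are not known exactly. Their poses are not given: they have to be found in the camera images.
- scrap_box: Open-topped grey sheet-steel scrap box on four magnet feet, fixed to the table: 130 mm deep (its x), 140 mm wide (its y), rim 120 mm above the table, walls 3 mm. Origin under its centre at table height; its front faces its own -x, z is up. The lid is hinged along the rear rim; the lever is on the right-hand (-y) side.
- lid (a joint): Opening angle of the box's flat steel lid: 0 shut, 1.20 rad wide open at its stop. A rod ties it to the lever: it rises as the lever is pressed and sinks by its own weight (0.45 kg), lifting the lever with it. Let go from more than a few degrees it slams (about 3 rad/s); coming down at up to 1 rad/s is gentle.
- lid_edge (a point): Middle of the lid's front edge. The lid is 152 mm wide and 155 mm from hinge to front edge; the hinge axis is 124 mm above the table, 70 mm behind the box's centre; shut, the edge overhangs the front wall by 20 mm.
- lever (a joint): Angle of the lever, a dark flat steel bar on the box's right-hand side with its pivot 36 mm behind the box's centre, 85 mm above the table. 0 = up, lid shut; grows as its front end goes down, to 0.63 rad at the stop, lid wide open (the lid turns about twice as far). No spring: only the lid pushes the pad up, with about 4 to 10 N. It starts a little down, as the lid is ajar.
- lever_pad (a point): Where to press: on top of the lever's pad, a plate 42 mm (box x) by 78 mm (box y) faced with ribbed black rubber, right of the box; the point is 10 mm outward of the pad's middle. In the box's frame it is at x -76, y -134, z 118 mm with the lid shut, x -73, y -134, z 46 mm with the lid wide open, on an arc about the pivot between (117 mm radius).
- offcut: Oak offcut 50 x 85 x 22 mm, about 65 g, sticking out over the front rim and held there by the lid; more than half of it is inside, so it tips in and drops to the bottom when the lid is raised well clear of it. Origin at the centre of its 50 x 85 mm underside; y is its length.
- mitre_frame: Dark green mitre frame, 160 x 223 x 28 mm, lying on the table; bystander. Origin under its centre.
- pine_block: Pine offcut 45 x 120 x 28 mm lying on the table; bystander. Origin under its centre.
- wax_tin: Round tin, 66 mm across, 24 mm high, dark green lid, beside the box behind the lever pad; bystander. Origin under its centre.
- wedge: Oak wedge 32 x 110 x 21 mm lying along the box's left side; bystander. Origin under its centre.
- pencil: Flat red carpenter pencil, 183 mm long, 13 x 9 mm thick, lying in front of the box; bystander. Origin under its centre.
Things that resemble listed ones, but are neither listed nor needed, are in the scene too. Leave any pink or purple look-alike of the offcut alone.

How it is judged:
On the way, in this order (a step that is already met when the one before it is completed fails the run):
1. the lever is pressed with the fingers until the lid stands wide open, and the offcut has dropped inside (value of joint lid above 1 rad and contact force between the fingers and lever above 0.5 N and z of offcut in the frame of scrap_box between 0 and 0.095 m and x of offcut in the frame of scrap_box between -0.065 and 0.065 m and y of offcut in the frame of scrap_box between -0.07 and 0.07 m), for 0.2 s.
2. the lid is shut again (value of joint lid below 0.04 rad), for 0.2 s.
At the end, for the whole second after the job is handed in: The lid is shut (within 0.04 rad) and the lever up again (within 0.03 rad), the offcut lies at rest wholly inside the box below its rim, and the other loose things have moved less than 15 mm (value of joint lid below 0.04 rad and value of joint lever below 0.03 rad and linear speed of offcut below 0.02 m/s and z of offcut in the frame of scrap_box between 0 and 0.095 m and x of offcut in the frame of scrap_box between -0.065 and 0.065 m and y of offcut in the frame of scrap_box between -0.07 and 0.07 m and distance of each of mitre_frame, pine_block, wax_tin, wedge, pencil from where it was at the start of the episode below 0.015 m); the robot touches nothing.
It fails at once if the lid slams: it comes down faster than 2 rad/s over the last 0.3 rad (value of joint lid below 0.3 rad and velocity of joint lid below -2 rad/s).
It fails at once if the robot touches the lid (it must be worked by the lever) (contact force between any of the fingers, the arm and lid above 0.5 N).
It fails at once if the robot touches or carries the offcut (contact force between any of the fingers, the arm and offcut above 0.3 N).
It fails at once if a bystander is pushed aside or lifted (distance of any of mitre_frame, pine_block, wax_tin, wedge, pencil from where it was at the start of the episode above 0.015 m).
It also fails if it takes over 40 s, if anything falls off the work surface, if the arm or the gripper's body presses on something with over 40 N, if the wrist force passes 120 N, or if a joint passes its speed limit or range.

## Working session

There is one attempt and no reset: what is moved stays moved. The work goes in short steps, Python scripts to look and compute and a tool call to move; the robot and the scene stay as the last step left them, time stands still between calls to the robot, and variables do not carry over. Pictures are saved under pics/ and viewed, at most 10 in all, crops included, and the job is handed in when it is done.

Besides the shell and the picture viewer there is one more tool, called after ">>>" in YAML: its name, and indented under it one key for each argument. jog_arm: Moves the arm, as the interface text tells. Its arguments: {"type":"object","properties":{"deltas":{"type":"array"},"squeeze":{"type":"number"}},"required":["deltas"]}

```bash
mkdir -p pics; cat > h.py <<'E'
import numpy as np, cv2
from workcell import *
def K(n):
    c=get_calibration(n); A=np.array(c["attitude"],float)
    if A.size==4:
        from scipy.spatial.transform import Rotation as R
        A=R.from_quat(A.ravel()[[1,2,3,0]]).as_matrix()
    return np.array(c["camera_matrix"]),np.array(c["origin"]),A
def plane(n,u,v,z):
    k,o,A=K(n); d=A@np.linalg.solve(k,[u,v,1.]); return o+d*(z-o[2])/d[2]
def cloud(n,depth):
    k,o,A=K(n); v,u=np.mgrid[:480,:640]
    p=np.stack([(u-k[0,2])/k[0,0],(v-k[1,2])/k[1,1],np.ones(u.shape)],-1)*depth[...,None]
    return p@A.T+o
E
python3 - <<'E'
from h import *
for n in("top","side"):
    im,d=read_camera(n); cv2.imwrite(f"pics/{n}0.png",im[...,::-1]); np.save(f"{n}0.npy",d); print(n,get_calibration(n))
print(get_obs(),nose_length if not callable(nose_length) else nose_length())
E
```

```text
top {'camera_matrix': array([[552.98009566,   0.        , 314.98169943],
       [  0.        , 552.98009566, 250.97157975],
       [  0.        ,   0.        ,   1.        ]]), 'origin': array([ 0.39523409, -0.01407416,  1.18044848]), 'attitude': array([ 0.03502124, -0.69791265,  0.71465351, -0.0310131 ])}
side {'camera_matrix': array([[451.05619777,   0.        , 323.80408827],
       [  0.        , 451.05619777, 235.86185968],
       [  0.        ,   0.        ,   1.        ]]), 'origin': array([ 0.46043821, -0.68325131,  0.65058315]), 'attitude': array([-0.43845872,  0.89861864, -0.01516401, -0.00292151])}
{'t': 0.1, 'joint_pos': array([-1.40662288e+00,  4.91508561e-01,  1.55941771e+00, -7.63871851e-06,
        1.09173041e+00, -1.05594407e-01]), 'joint_vel': array([-8.94060399e-05, -5.38081639e-04, -8.50035102e-04, -9.83211795e-04,
        7.23000410e-04,  3.92355182e-04]), 'tau': array([ 4.01636440e-03, -6.19446230e+01, -2.62025893e+01, -5.31350759e-05,
        2.86363138e-03, -4.63120580e-05]), 'ee_pos': array([ 0.1665514 , -0.60215129,  0.21217037]), 'tool_rot': array([-5.31683484e-04,  9.90916570e-01,  1.34477021e-01, -1.89671243e-05]), 'force': array([0.144318  , 0.01081275, 0.69815271]), 'moment': array([-0.02855277, -0.0270254 , -0.01756028]), 'gripper_force': 0.0, 'grip_width': 0.08544751783516845} 0.019
```

View pics/top0.png

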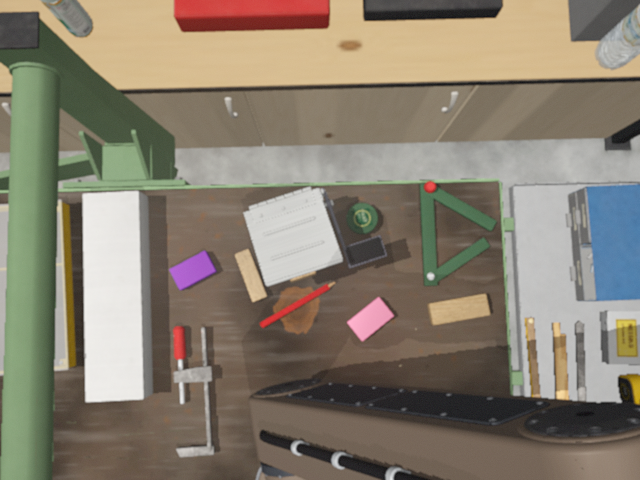

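View pics/side0.png

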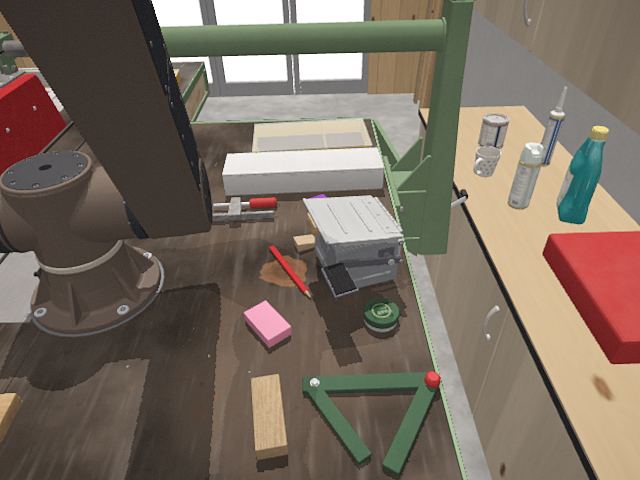

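The top view shows the box at (293,237), the lever pad at (366,251) and the tin at (362,217). The offcut peeks out at (300,275), the pencil is at (297,305), the mitre frame at (455,235) and the pine block at (459,309). In the side view the pad is at (341,278), the offcut at (303,243) and the tin at (381,315).

Candidates for the pad:
- the ribbed black plate at top (366,251), which fits the description
- the dark green tin lid at (362,217), which is round and so isn't it

Candidates for the offcut:
- oak under the lid at top (300,275), which is the one
- the pink block at (371,319) and purple block at (192,270), both look-alikes
- the wedge at (250,275) and pine block at (459,309)

I'll check the pad in one close crop and measure it.

```bash
python3 - <<'E'
from h import *
t=cv2.imread("pics/top0.png"); s=cv2.imread("pics/side0.png")
a=cv2.resize(t[175:310,230:410],(720,540),interpolation=cv2.INTER_CUBIC)[:, :]
b=cv2.resize(s[185:335,270:430],(640,600))
cv2.imwrite("pics/crop.png",np.hstack([cv2.resize(a,(400,300)),cv2.resize(b,(400,375))[:300]]))
for n,im,(r0,r1,c0,c1) in(("top",t,(232,272,338,392)),("side",s,(258,300,318,362))):
    d=np.load(n+"0.npy"); P=cloud(n,d)
    m=np.zeros(d.shape,bool); m[r0:r1,c0:c1]=True
    m&=(im.max(2)<75)&(d>0)&(P[...,2]>.06)
    print(n,m.sum()); Q=P[m]; print(Q.min(0),Q.max(0),np.median(Q,0))
    z=np.median(Q[:,2]); Q=Q[abs(Q[:,2]-z)<.02]
    r=cv2.minAreaRect((Q[:,:2]*1000).astype(np.float32)); print("pad",r,cv2.boxPoints(r).round(0).tolist())
    f=np.linalg.lstsq(np.c_[Q[:,:2],np.ones(len(Q))],Q[:,2],rcond=None)[0];print("planefit",f)
    # lid: light, z>.115
    m=(im.min(2)>110)&(P[...,2]>.11)&(P[...,2]<.2)&(d>0)&(P[...,0]>.25)&(P[...,0]<.65)&(abs(P[...,1])<.2)
    nl,L,st,_=cv2.connectedComponentsWithStats(m.astype(np.uint8)); m=L==1+st[1:,4].argmax(); Q=P[m]
    r=cv2.minAreaRect((Q[:,:2]*1000).astype(np.float32)); print("lid",m.sum(),r,cv2.boxPoints(r).round(0).tolist())
    print(np.linalg.lstsq(np.c_[Q[:,:2],np.ones(len(Q))],Q[:,2],rcond=None)[0],Q[:,2].min(),Q[:,2].max())
E
```

```text
top 670
[ 0.46866034 -0.14346376  0.09447526] [ 0.52452457 -0.05492938  0.11467676] [ 0.49355126 -0.10461295  0.10856661]
pad ((505.2466125488281, -99.9061508178711), (61.31578826904297, 76.28865051269531), 15.592360496520996) [[465.0, -71.0], [486.0, -145.0], [545.0, -128.0], [525.0, -55.0]]
planefit [0.05942683 0.01348141 0.08066243]
lid 6557 ((526.6239013671875, 29.248329162597656), (164.6055908203125, 163.11521911621094), 16.83616065979004) [[424.0, 83.0], [471.0, -73.0], [629.0, -25.0], [582.0, 131.0]]
[-0.14573688 -0.0443608   0.21531971] 0.11757564251506403 0.15750134229703616
side 769
[ 0.45998326 -0.15045983  0.06646094] [ 0.53519268 -0.02498638  0.11431255] [ 0.49308438 -0.10631597  0.10918369]
pad ((507.1580505371094, -104.26409912109375), (78.35066223144531, 76.3762435913086), 16.044225692749023) [[459.0, -78.0], [480.0, -152.0], [555.0, -130.0], [534.0, -57.0]]
planefit [-0.04836454 -0.05667054  0.12593805]
lid 3702 ((523.259765625, 27.740646362304688), (163.0945281982422, 165.9318389892578), 17.16613006591797) [[421.0, 83.0], [470.0, -76.0], [626.0, -27.0], [577.0, 131.0]]
[-0.15296397 -0.03324885  0.21880653] 0.11639911389709601 0.155165051453778
```

View pics/crop.png

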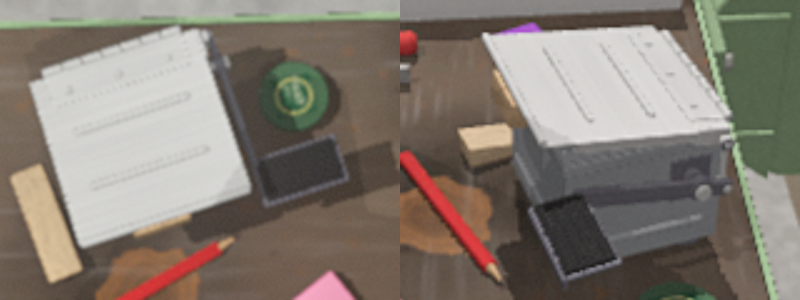

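The crop confirms the ribbed black pad right of the box, next to the lever bar, with the tin behind it; the oak offcut peeks out under the lid's front edge. Box yaw is about 16.8°, and the tool's is already about 15.5°, so no turn is needed. I aim for (0.497, -0.125), slightly outboard of the pad point, with the fingers shut.

>>> jog_arm:
  deltas:
    - [1, 0.2, -0.17, 0, 0, 0, 0]
    - [1, 0.223, -0.186, 0, 0, 0, 0]
    - [1, 0.223, -0.186, 0, 0, 0, 0]
    - [1, 0.223, -0.186, 0, 0, 0, 0]
    - [1, 0.223, -0.186, 0, 0, 0, 0]
  squeeze: 20

```text
t: 0.72
ee_pos: [0.3291, -0.3663, 0.2126]
tool_rot: [-0.0, 0.991, 0.134, -0.0]
force: [1.1, -0.4, 0.3]
grip_width: -0.0001
gripper_force: 0.0
```

>>> jog_arm:
  deltas:
    - [1, 0.223, -0.186, 0, 0, 0, 0]
    - [1, 0.223, -0.186, 0, 0, 0, 0]
    - [1, 0.223, -0.186, 0, 0, 0, 0]
    - [1, 0.223, -0.186, 0, 0, 0, 0]
    - [1, 0.2, -0.17, 0, 0, 0, 0]

```text
t: 1.35
ee_pos: [0.491, -0.1317, 0.2126]
tool_rot: [0.0, 0.991, 0.135, -0.0]
force: [0.3, -0.8, -0.3]
grip_width: -0.0
gripper_force: 0.0
```

```bash
python3 - <<'E'
from h import *
o=get_obs(); print(o["t"],o["ee_pos"],o["tool_rot"],o["force"],o["grip_width"])
E
```

```text
1.35 [ 0.49100259 -0.13172415  0.2125908 ] [ 7.00639311e-06  9.90886071e-01  1.34702591e-01 -7.65168000e-05] [ 0.25537398 -0.76874605 -0.34192478] -1.5530206097538875e-05
```

>>> jog_arm:
  deltas:
    - [1, 0.02, -0.01, 0.06, 0, 0, 0]
    - [1, 0, 0, 0.1, 0, 0, 0]
    - [1, 0, 0, 0.1, 0, 0, 0]
    - [1, 0, 0, 0.06, 0, 0, 0]
    - [1, 0, 0, 0.02, 0, 0, 0]

```text
t: 1.98
ee_pos: [0.4931, -0.131, 0.144]
tool_rot: [-0.0, 0.991, 0.134, -0.001]
force: [-0.5, -0.1, 0.8]
grip_width: -0.0001
gripper_force: 0.0
```

```bash
python3 - <<'E'
from h import *
o=get_obs(); print(o["t"],o["ee_pos"],o["force"])
ims=[read_camera(n)[0][...,::-1] for n in("top","side")]
cv2.imwrite("pics/c1.png",np.hstack([cv2.resize(ims[0][160:310,250:410],(400,375)),cv2.resize(ims[1][150:330,260:430],(400,424))[:375]]))
E
```

```text
1.975 [ 0.49307154 -0.13101876  0.1440026 ] [-0.45464758 -0.10869358  0.82830821]
```

View pics/c1.png

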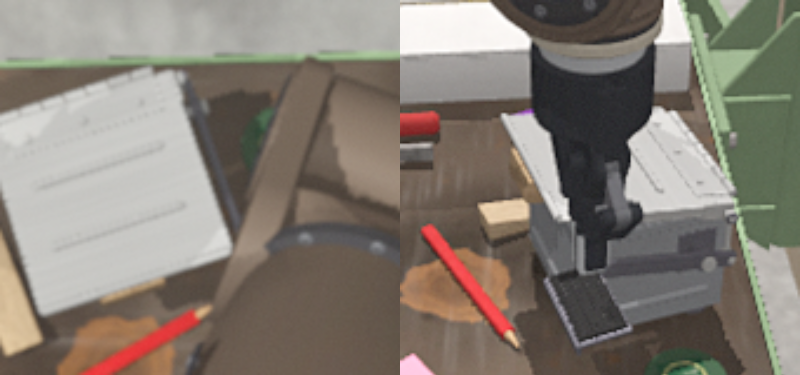

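The side view shows the fingertip (593,268) just above the pad (588,305). The forearm passes close to the right of the lid in the top view, so I check that clearance numerically for the pressed-down pose.

```bash
python3 - <<'E'
from h import *
th=np.deg2rad(16.8); R=np.array([[np.cos(th),-np.sin(th)],[np.sin(th),np.cos(th)]])
for n in("top","side"):
    im,d=read_camera(n); P=cloud(n,d); B=P.copy(); B[...,:2]=(P[...,:2]-[.527,.029])@R; 
    m=(d>0)&(B[...,2]>.20)&(B[...,2]<.9)&(P[...,0]>.1)&(P[...,0]<.75)&(abs(P[...,1])<.3)
    Q=B[m]
    for z in np.arange(.2,.75,.05):
        q=Q[(Q[:,2]>=z)&(Q[:,2]<z+.05)&(Q[:,0]>-.12)]
        if len(q): print(n,round(z,2),len(q),"x",q[:,0].min().round(3),q[:,0].max().round(3),"y",q[:,1].min().round(3),q[:,1].max().round(3))
e=get_obs()["ee_pos"]; print("tcp box",(e[:2]-[.527,.029])@R,e[2])
E
```

```text
top 0.4 639 x -0.12 -0.004 y -0.216 -0.046
top 0.45 3815 x -0.12 -0.012 y -0.21 -0.029
top 0.5 1940 x -0.12 -0.055 y -0.138 -0.029
top 0.55 212 x -0.12 -0.112 y -0.108 -0.04
side 0.2 450 x -0.097 -0.063 y -0.205 -0.087
side 0.25 953 x -0.117 -0.046 y -0.206 -0.124
side 0.3 1674 x -0.117 -0.044 y -0.183 -0.127
side 0.35 1129 x -0.12 -0.014 y -0.218 -0.13
side 0.4 2688 x -0.12 -0.005 y -0.221 -0.119
side 0.45 3621 x -0.12 -0.015 y -0.214 -0.067
side 0.5 909 x -0.12 -0.057 y -0.137 -0.058
tcp box [-0.07813296 -0.1433896 ] 0.1451332215240424
```

Clearance is fine: the arm over the lid is at z ≥ 0.40 now, about 0.325 when pressed, against 0.27 for the open lid. TCP in the box frame is (-78, -143) mm. Pressing.

>>> jog_arm:
  deltas:
    - [1, 0, 0, 0.04, 0, 0, 0]
    - [1, 0, 0, 0.03, 0, 0, 0]
    - [1, 0, 0, 0.03, 0, 0, 0]
    - [1, 0, 0, 0.03, 0, 0, 0]
    - [1, 0, 0, 0.03, 0, 0, 0]

```text
t: 2.8
ee_pos: [0.4935, -0.1306, 0.1122]
tool_rot: [0.0, 0.991, 0.135, -0.0]
force: [0.2, 0.7, -1.0]
grip_width: -0.0001
gripper_force: 0.0
```

>>> jog_arm:
  deltas:
    - [1, 0, 0, 0.04, 0, 0, 0]
    - [1, 0, 0, 0.04, 0, 0, 0]
    - [1, 0, 0, 0.04, 0, 0, 0]
    - [1, 0, 0, 0, 0, 0, 0]

```text
t: 3.3
ee_pos: [0.4932, -0.1306, 0.0881]
tool_rot: [-0.0, 0.991, 0.134, -0.0]
force: [-0.9, 0.2, 1.4]
grip_width: 0.0003
gripper_force: 1.1
```

```bash
python3 - <<'E'
from h import *
o=get_obs(); print(o["t"],o["ee_pos"],o["force"],o["moment"])
ims=[read_camera(n)[0][...,::-1] for n in("top","side")]
cv2.imwrite("pics/c2.png",np.hstack([cv2.resize(ims[0][160:310,230:390],(400,375)),cv2.resize(ims[1][150:330,260:430],(400,424))[:375]]))
E
```

```text
3.3 [ 0.49323261 -0.13058414  0.08814072] [-0.90568785  0.24917629  1.44870707] [0.07760958 0.28480947 0.03909342]
```

View pics/c2.png

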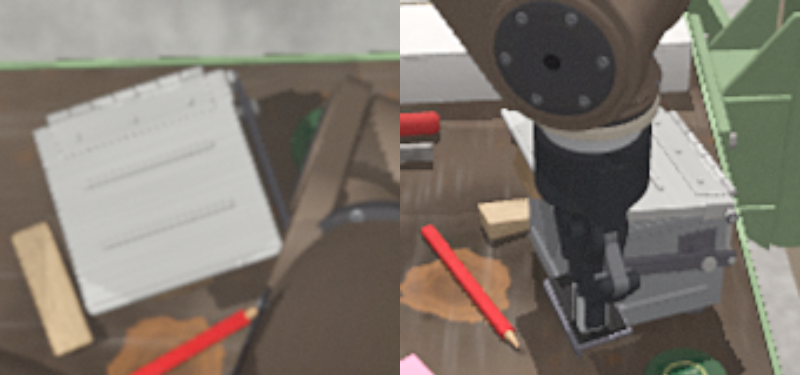

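```bash
cat >> h.py <<'E'
th=np.deg2rad(16.8); RB=np.array([[np.cos(th),-np.sin(th)],[np.sin(th),np.cos(th)]])
def box(P):
    B=P.copy(); B[...,:2]=(P[...,:2]-[.527,.029])@RB; return B
def lidpts(n,im,d):
    B=box(cloud(n,d)); m=(d>0)&(im.min(2)>110)&(abs(B[...,1]+.01)<.06)&(abs(B[...,0])<.1)&(B[...,2]>.11)&(B[...,2]<.3)
    return B[m]
def fit(n,im,d):
    q=lidpts(n,im,d); a=np.polyfit(q[:,0],q[:,2],1); print(n,len(q),"lid slope",np.arctan(-a[0]),"zmin/max",q[:,2].min(),q[:,2].max(),"xmin",q[:,0].min())
E
python3 - <<'E'
from h import *
for n in("top","side"):
    print("start"); fit(n,cv2.imread(f"pics/{n}0.png")[...,::-1],np.load(n+"0.npy"))
    im,d=read_camera(n); print("now"); fit(n,im,d)
    if n=="side":
        B=box(cloud(n,d)); m=(d>0)&(im.max(2)<85)&(abs(B[...,0]+.076)<.03)&(B[...,1]<-.085)&(B[...,1]>-.165)&(B[...,2]>.03)&(B[...,2]<.13)
        q=B[m]; print("dark z hist",np.histogram(q[:,2],bins=np.arange(.03,.14,.01)))
E
```

```text
start
top 5171 lid slope 0.14940215799348835 zmin/max 0.12084054462135296 0.15750134229703616 xmin -0.08260692570006496
now
top 5104 lid slope 0.17481972971184243 zmin/max 0.12051549253514882 0.15989679065428208 xmin -0.07805255654958017
start
side 2907 lid slope 0.1512666807362895 zmin/max 0.11807165761594152 0.155165051453778 xmin -0.08557155388100106
now
side 1179 lid slope 0.15634175186485227 zmin/max 0.11053543440513036 0.1577838556857566 xmin -0.08209540613402841
dark z hist (array([  0,   0,   0,   0,   0,   0,  28, 233,  31,  32,   0]), array([0.03, 0.04, 0.05, 0.06, 0.07, 0.08, 0.09, 0.1 , 0.11, 0.12, 0.13,
       0.14]))
```

```bash
python3 - <<'E'
from h import *
im,d=read_camera("side"); e=get_obs()["ee_pos"]; k,o,A=K("side")
c=cv2.resize(im[230:310,300:380,::-1],(560,560),interpolation=cv2.INTER_CUBIC)
def pr(P):
    p=k@(A.T@(P-o)); return p[:2]/p[2],p[2]
for dz,col in((0,(0,0,255)),(-.019,(0,255,255)),(.054,(255,0,255))):
    u,z=pr(e+[0,0,dz]); print(dz,u,z,d[int(round(u[1])),int(round(u[0]))]); cv2.circle(c,tuple(int(v) for v in (u-[300,230])*7),5,col,-1)
cv2.imwrite("pics/z.png",c); P=cloud("side",d)
for v in range(250,302,4): print(v,[tuple((box(P)[v,u]*1000).astype(int)) for u in (334,338,342,346)])
E
```

```text
0 [341.01108573 294.55715594] 0.7815625770023709 0.76098573
-0.019 [340.95780581 302.20433205] 0.7932569027409729 0.8889771
0.054 [341.17160482 271.51812361] 0.7483260722716072 0.6963025
250 [(np.int64(-96), np.int64(-161), np.int64(208)), (np.int64(-90), np.int64(-162), np.int64(208)), (np.int64(-90), np.int64(-179), np.int64(221)), (np.int64(-85), np.int64(-182), np.int64(222))]
254 [(np.int64(-96), np.int64(-160), np.int64(200)), (np.int64(-90), np.int64(-161), np.int64(198)), (np.int64(-90), np.int64(-180), np.int64(214)), (np.int64(-85), np.int64(-184), np.int64(215))]
258 [(np.int64(-96), np.int64(-160), np.int64(191)), (np.int64(-91), np.int64(-163), np.int64(192)), (np.int64(-89), np.int64(-176), np.int64(203)), (np.int64(-84), np.int64(-181), np.int64(205))]
262 [(np.int64(-96), np.int64(-158), np.int64(182)), (np.int64(-88), np.int64(-156), np.int64(178)), (np.int64(-82), np.int64(-156), np.int64(176)), (np.int64(-84), np.int64(-180), np.int64(197))]
266 [(np.int64(-96), np.int64(-160), np.int64(175)), (np.int64(-89), np.int64(-158), np.int64(171)), (np.int64(-92), np.int64
[... 937 characters left out ...]
(-152), np.int64(120)), (np.int64(-79), np.int64(-152), np.int64(118)), (np.int64(-74), np.int64(-156), np.int64(120))]
290 [(np.int64(-91), np.int64(-145), np.int64(106)), (np.int64(-86), np.int64(-150), np.int64(110)), (np.int64(-79), np.int64(-151), np.int64(108)), (np.int64(-73), np.int64(-153), np.int64(107))]
294 [(np.int64(-93), np.int64(-151), np.int64(103)), (np.int64(-88), np.int64(-155), np.int64(105)), (np.int64(-81), np.int64(-156), np.int64(103)), (np.int64(-74), np.int64(-157), np.int64(102))]
298 [(np.int64(-95), np.int64(-156), np.int64(99)), (np.int64(-57), np.int64(-69), np.int64(1)), (np.int64(-49), np.int64(-70), np.int64(0)), (np.int64(-42), np.int64(-74), np.int64(1))]
```

View pics/z.png

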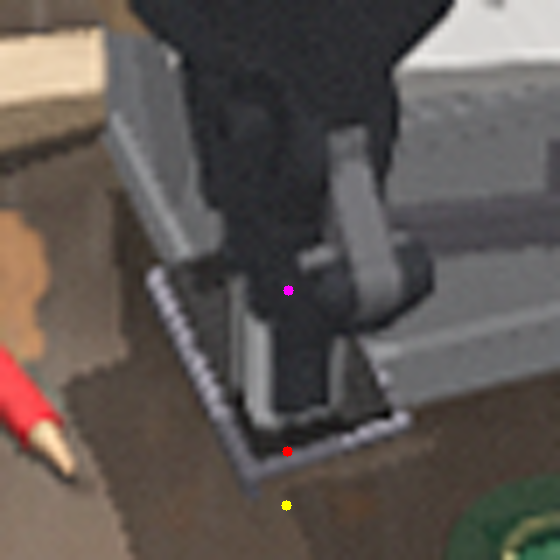

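The zoom shows the shut fingertips resting on the pad, near (290,410) in the crop. The real tip height is about 0.104 by depth, so the pose's z reads about 35 mm lower than the tip I see; I'll go by contact and camera. The lever is barely down (lid about 0.17 rad).

More travel is left than I assumed, so the wrist could get close to the opening lid. I'll back off a little, lean the hand's top outward and shift inward before pressing.

>>> jog_arm:
  deltas:
    - [1, 0, 0, -0.1, 0, 0, 0]
    - [1, 0, -0.07, 0, 0, 0, 0]
    - [1, 0, 0, 0, 0.034, 0, 0]
    - [1, 0, 0, 0, 0.034, 0, 0]
    - [1, 0, 0, 0, 0.034, 0, 0]

```text
t: 4.18
ee_pos: [0.4896, -0.1162, 0.1084]
tool_rot: [-0.16, 0.978, 0.133, -0.022]
force: [0.3, 0.5, 0.2]
grip_width: 0.0002
gripper_force: 0.0
```

>>> jog_arm:
  deltas:
    - [1, 0, 0, 0, 0, 0, 0]

```text
t: 4.3
ee_pos: [0.4896, -0.1175, 0.1076]
tool_rot: [-0.158, 0.978, 0.132, -0.022]
force: [-0.3, 0.2, -0.1]
grip_width: -0.0001
gripper_force: 0.0
```

```bash
cat >> h.py <<'E'
def look(name):
    o=get_obs(); print(o["t"],box(o["ee_pos"]),o["tool_rot"].round(3),o["force"].round(2),o["joint_pos"].round(2))
    ims=[]
    for n in("top","side"):
        im,d=read_camera(n); fit(n,im,d); ims.append(im[...,::-1]); B=box(cloud(n,d))
        m=(d>0)&(im.max(2)<170)&(B[...,2]>.19)&(B[...,2]<.7)&(B[...,0]>-.13)&(B[...,0]<.1)&(B[...,1]>-.2)&(B[...,1]<.05); q=B[m]
        if len(q): print(n,"arm nearest y",q[:,1].max(),"zmin",q[q[:,1]>-.1][:,2].min() if (q[:,1]>-.1).any() else None)
    cv2.imwrite(f"pics/{name}.png",np.hstack([cv2.resize(ims[0][160:310,230:390],(400,375)),cv2.resize(ims[1][150:330,260:430],(400,424))[:375]]))
E
python3 -c "
from h import *
look('c3')"
```

```text
4.3 [-0.07817442 -0.1294057   0.10760791] [-0.158  0.978  0.132 -0.022] [-0.3   0.21 -0.15] [-0.49  0.54  1.86  0.28  0.98  0.63]
top 5042 lid slope 0.14932644568651415 zmin/max 0.12189885245698773 0.1558207141305652 xmin -0.07896338936171744
top arm nearest y -0.07400875354666825 zmin 0.5239536872335797
side 664 lid slope 0.16082593119224867 zmin/max 0.11056144580842109 0.1557240702493599 xmin -0.08259486414073906
side arm nearest y -0.1193469167137137 zmin None
```

View pics/c3.png

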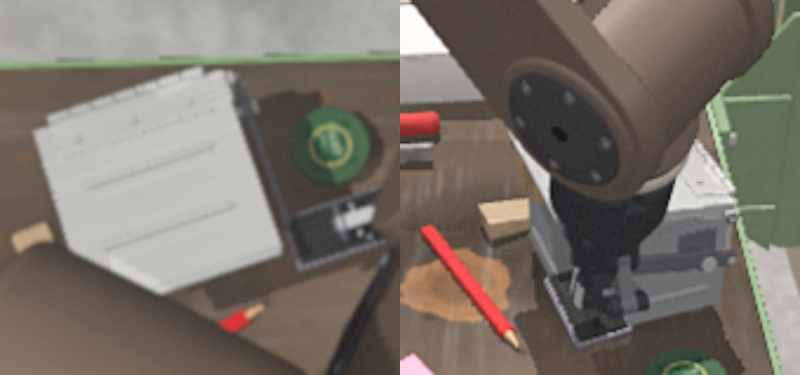

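Now the fingertips are plainly over the pad (top crop (355,215)), the wrist is well away from the lid, and the lid still stands at about 0.15 rad. Pressing straight down.

>>> jog_arm:
  deltas:
    - [1, 0, 0.013, 0.038, 0, 0, 0]
    - [1, 0, 0.013, 0.038, 0, 0, 0]
    - [1, 0, 0.013, 0.038, 0, 0, 0]
    - [1, 0, 0.013, 0.038, 0, 0, 0]
    - [1, 0, 0.013, 0.038, 0, 0, 0]

```text
t: 5.03
ee_pos: [0.4884, -0.117, 0.0681]
tool_rot: [-0.158, 0.978, 0.133, -0.023]
force: [-8.5, -1.7, 5.8]
grip_width: -0.0001
gripper_force: 4.2
```

```bash
python3 -c "
from h import *
look('c4')"
```

```text
5.025 [-0.07915379 -0.12864633  0.06806179] [-0.158  0.978  0.133 -0.023] [-8.51 -1.75  5.78] [-0.49  0.6   1.89  0.29  0.9   0.6 ]
top 3353 lid slope 0.550135921389994 zmin/max 0.11190676744054362 0.2146636844463422 xmin -0.05565427469794263
top arm nearest y 0.021522828425792503 zmin 0.19051828882322375
side 210 lid slope -0.005109521309671572 zmin/max 0.1110675381451699 0.15135808908850767 xmin 0.02063156509388809
side arm nearest y -0.10020154976655359 zmin None
```

View pics/c4.png

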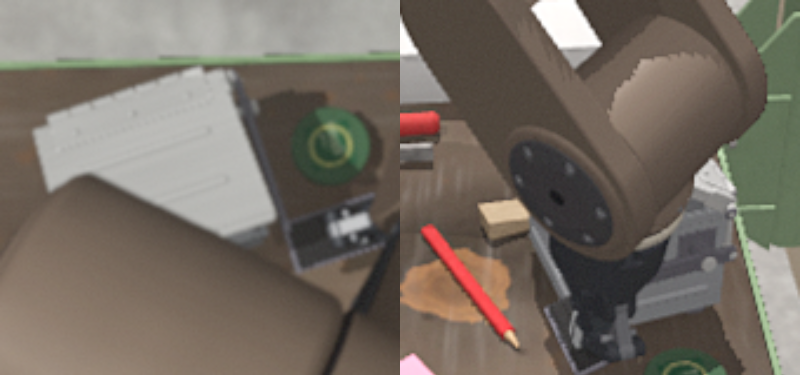

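The lever is moving: lid at about 0.55 rad, pad tilting. The brown link over the lid in the top view should be the high elbow; I'll check its height, and ease the forward drag (the pad's arc bulges to -x) as I go on.

```bash
python3 - <<'E'
from h import *
im,d=read_camera("top"); P=cloud("top",d)
for c,r in((290,272),(265,240),(330,290),(250,300),(365,285),(385,260)): print(c,r,P[r,c].round(3),box(P)[r,c].round(3))
im,d=read_camera("side"); P=cloud("side",d)
for x,y in((555,195),(680,90),(630,240),(750,60),(620,200)):
    c,r=int(260+(x-400)*.425),int(150+y*.425); print("side",c,r,box(P)[r,c].round(3))
E
```

```text
290 272 [0.421 0.009 0.733] [-0.108  0.011  0.733]
265 240 [0.449 0.03  0.719] [-0.075  0.023  0.719]
330 290 [ 0.405 -0.023  0.733] [-0.132 -0.015  0.733]
250 300 [0.399 0.04  0.742] [-0.12   0.048  0.742]
365 285 [ 0.409 -0.054  0.708] [-0.137 -0.045  0.708]
385 260 [ 0.441 -0.089  0.562] [-0.116 -0.089  0.562]
side 325 232 [-0.138 -0.248  0.317]
side 379 188 [-0.067 -0.242  0.361]
side 357 252 [-0.108 -0.28   0.302]
side 408 175 [-0.02  -0.225  0.36 ]
side 353 235 [-0.115 -0.281  0.33 ]
```

>>> jog_arm:
  deltas:
    - [1, -0.02, 0.01, 0.03, 0, 0, 0]
    - [1, 0, 0.01, 0.03, 0, 0, 0]

```text
t: 5.48
ee_pos: [0.4865, -0.1185, 0.056]
tool_rot: [-0.158, 0.978, 0.133, -0.021]
force: [1.4, 2.3, 5.8]
grip_width: -0.0
gripper_force: 2.1
```

>>> jog_arm:
  deltas:
    - [1, 0, 0.01, 0.03, 0, 0, 0]
    - [1, 0.005, 0.01, 0.03, 0, 0, 0]
    - [1, 0.01, 0.01, 0.03, 0, 0, 0]
    - [1, 0.01, 0.008, 0.025, 0, 0, 0]

```text
t: 5.98
ee_pos: [0.4907, -0.1171, 0.0311]
tool_rot: [-0.158, 0.978, 0.133, -0.022]
force: [-0.8, -1.2, 2.5]
grip_width: -0.0001
gripper_force: 1.4
```

```bash
python3 -c "
from h import *
look('c5')"
```

```text
5.975 [-0.07697355 -0.12940844  0.03110575] [-0.158  0.978  0.133 -0.022] [-0.76 -1.2   2.48] [-0.49  0.66  1.91  0.32  0.82  0.57]
top 1019 lid slope 1.1528654654340318 zmin/max 0.11765945747394846 0.2731781460050837 xmin 0.013897311477365292
top arm nearest y 0.049491282588419644 zmin 0.19000259244904094
side 22 lid slope -0.28311916309013263 zmin/max 0.1107589915655538 0.12130846270765494 xmin 0.045601788051513284
side arm nearest y -0.10941139390524439 zmin None
```

View pics/c5.png

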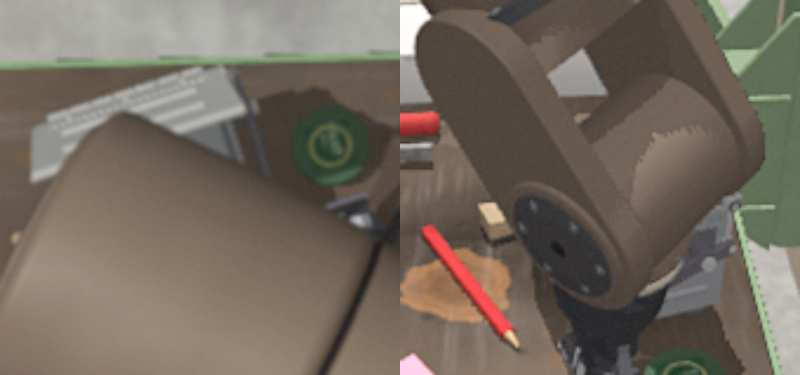

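The lid is at its stop: its front edge is at x ≈ +14 mm, z ≈ 0.27, which matches 1.2 rad. I'll press slightly and hold so the offcut settles.

>>> jog_arm:
  deltas:
    - [1, 0, 0.003, 0.01, 0, 0, 0]
    - [1, 0, 0, 0, 0, 0, 0]
    - [1, 0, 0, 0, 0, 0, 0]
    - [1, 0, 0, 0, 0, 0, 0]
    - [1, 0, 0, 0, 0, 0, 0]

```text
t: 6.7
ee_pos: [0.4908, -0.1172, 0.0296]
tool_rot: [-0.158, 0.978, 0.133, -0.021]
force: [-1.1, 0.2, 1.9]
grip_width: -0.0002
gripper_force: 0.7
```

```bash
python3 - <<'E'
from h import *
print(get_obs()["force"])
for n in("top","side"):
    im,d=read_camera(n); B=box(cloud(n,d)); h=cv2.cvtColor(im,cv2.COLOR_RGB2HSV)
    m=(h[...,0]>10)&(h[...,0]<26)&(h[...,1]>50)&(h[...,2]>120)&(d>0)&(abs(B[...,0])<.14)&(abs(B[...,1])<.07)&(B[...,2]<.2)
    q=B[m]; print(n,len(q)); 
    if len(q): print(q.min(0),q.max(0),np.median(q,0))
    fit(n,im,d)
E
```

```text
[-1.13521212  0.24023527  1.8680979 ]
top 0
top 937 lid slope 1.1778351280704693 zmin/max 0.11785008067377101 0.27461819532426635 xmin 0.01732498081627836
side 860
[-0.13992949 -0.06975138 -0.00307066] [0.09701485 0.06986191 0.01130411] [-0.10709074 -0.0251061   0.00123393]
side 22 lid slope -0.5949454213672722 zmin/max 0.11105055190458935 0.13266793762894014 xmin 0.0483143900042327
```

>>> jog_arm:
  deltas:
    - [1, 0, 0.005, 0.015, 0, 0, 0]
    - [1, 0, 0, 0, 0, 0, 0]
    - [1, 0, 0, 0, 0, 0, 0]

```text
t: 7.18
ee_pos: [0.4912, -0.1172, 0.0278]
tool_rot: [-0.158, 0.978, 0.133, -0.021]
force: [-2.7, 0.2, 21.9]
grip_width: -0.0003
gripper_force: 9.6
```

22 N up, so the lever is on its stop with firm contact. Now letting it up slowly, 5 mm per row (lid about 0.7 rad/s).

>>> jog_arm:
  deltas:
    - [1, -0.004, -0.008, -0.024, 0, 0, 0]
    - [1, -0.004, -0.008, -0.024, 0, 0, 0]
    - [1, -0.004, -0.008, -0.024, 0, 0, 0]
    - [1, -0.004, -0.008, -0.024, 0, 0, 0]
    - [1, -0.004, -0.008, -0.024, 0, 0, 0]

```text
t: 7.8
ee_pos: [0.4866, -0.1182, 0.052]
tool_rot: [-0.158, 0.978, 0.133, -0.022]
force: [-3.7, -1.3, 2.0]
grip_width: 0.0003
gripper_force: 1.8
```

```bash
python3 - <<'E'
from h import *
o=get_obs();print(box(o["ee_pos"]),o["force"])
im,d=read_camera("top");fit("top",im,d)
E
```

```text
[-0.08121066 -0.12922083  0.05199999] [-3.73002244 -1.33759394  2.0289828 ]
top 2354 lid slope 0.8072562619460296 zmin/max 0.11744931039453332 0.24446300772785357 xmin -0.030629245268736477
```

Lid at 0.81 rad, following nicely.

>>> jog_arm:
  deltas:
    - [1, 0, -0.008, -0.024, 0, 0, 0]
    - [1, 0, -0.008, -0.024, 0, 0, 0]
    - [1, 0, -0.008, -0.024, 0, 0, 0]
    - [1, 0, -0.008, -0.024, 0, 0, 0]
    - [1, 0, -0.007, -0.02, 0, 0, 0]

```text
t: 8.48
ee_pos: [0.4869, -0.118, 0.0767]
tool_rot: [-0.158, 0.978, 0.133, -0.021]
force: [-3.7, -1.6, 5.2]
grip_width: 0.0001
gripper_force: 2.7
```

```bash
python3 - <<'E'
from h import *
o=get_obs();print(box(o["ee_pos"]),o["force"])
im,d=read_camera("top");fit("top",im,d)
E
```

```text
[-0.08085362 -0.12919368  0.07669448] [-3.72939921 -1.59924492  5.24559859]
top 3893 lid slope 0.40710927866476565 zmin/max 0.12127767578157322 0.19465501476833513 xmin -0.06652179767071102
```

>>> jog_arm:
  deltas:
    - [1, 0.003, -0.006, -0.019, 0, 0, 0]
    - [1, 0.003, -0.006, -0.019, 0, 0, 0]
    - [1, 0.003, -0.006, -0.019, 0, 0, 0]
    - [1, 0.003, -0.005, -0.015, 0, 0, 0]
    - [1, 0.003, -0.005, -0.015, 0, 0, 0]

```text
t: 9.15
ee_pos: [0.4899, -0.1173, 0.0949]
tool_rot: [-0.158, 0.978, 0.133, -0.021]
force: [-3.3, -0.2, 5.4]
grip_width: 0.0003
gripper_force: 3.1
```

>>> jog_arm:
  deltas:
    - [1, 0.002, -0.004, -0.012, 0, 0, 0]
    - [1, 0.002, -0.004, -0.012, 0, 0, 0]
    - [1, 0, -0.004, -0.012, 0, 0, 0]
    - [1, 0, -0.004, -0.012, 0, 0, 0]
    - [1, 0, -0.004, -0.012, 0, 0, 0]

```text
t: 9.78
ee_pos: [0.4908, -0.1173, 0.1071]
tool_rot: [-0.158, 0.978, 0.133, -0.021]
force: [0.6, 0.2, 0.4]
grip_width: 0.0
gripper_force: 0.0
```

```bash
python3 - <<'E'
from h import *
o=get_obs();print(box(o["ee_pos"]),o["force"])
im,d=read_camera("top");fit("top",im,d)
E
```

```text
[-0.07696049 -0.1295833   0.10714891] [0.60369415 0.17795636 0.40106832]
top 5057 lid slope -0.008254135184083808 zmin/max 0.11659552479799062 0.13299156246146993 xmin -0.07982153170741497
```

The lid is shut (slope about 0), so the offcut is inside. Moving clear upward and outward.

>>> jog_arm:
  deltas:
    - [1, 0, 0, -0.1, 0, 0, 0]
    - [1, 0, 0, -0.2, 0, 0, 0]
    - [1, 0, 0, -0.25, 0, 0, 0]
    - [1, -0.1, 0.2, -0.1, 0, 0, 0]
    - [1, -0.1, 0.2, 0, 0, 0, 0]

```text
t: 10.45
ee_pos: [0.4836, -0.2422, 0.2067]
tool_rot: [-0.157, 0.978, 0.133, -0.02]
force: [0.7, 0.4, -0.2]
grip_width: 0.0002
gripper_force: 0.0
```

>>> jog_arm:
  deltas:
    - [1, -0.1, 0.2, 0, 0, 0, 0]
    - [1, -0.1, 0.2, 0, 0, 0, 0]
    - [1, -0.05, 0.1, 0, 0, 0, 0]
    - [1, 0, 0, 0, 0, 0, 0]
    - [1, 0, 0, 0, 0, 0, 0]

```text
t: 11.08
ee_pos: [0.4606, -0.3444, 0.1741]
tool_rot: [-0.158, 0.978, 0.133, -0.021]
force: [-0.3, 0.1, 0.3]
grip_width: -0.0001
gripper_force: 0.0
```

```bash
python3 - <<'E'
from h import *
o=get_obs();print(o["t"],o["ee_pos"],o["force"],abs(o["joint_vel"]).max())
ims=[]
for n in("top","side"):
    im,d=read_camera(n); fit(n,im,d); ims.append(im[...,::-1])
cv2.imwrite("pics/end.png",np.hstack([ims[0][150:350,150:550],ims[1][150:350,150:550]]))
E
```

```text
11.075 [ 0.4606459  -0.34437092  0.17414908] [-0.31880552  0.10082658  0.31189155] 0.009199178395418955
top 5150 lid slope -0.007398698628513302 zmin/max 0.11675611169002353 0.13347771724133306 xmin -0.07994042047500201Traceback (most recent call last):
  File "<stdin>", line 5, in <module>
  File "h.py", line 22, in fit
    q=lidpts(n,im,d); a=np.polyfit(q[:,0],q[:,2],1); print(n,len(q),"lid slope",np.arctan(-a[0]),"zmin/max",q[:,2].min(),q[:,2].max(),"xmin",q[:,0].min())
                        ~~~~~~~~~~^^^^^^^^^^^^^^^^^
    raise TypeError("expected non-empty vector for x")
TypeError: expected non-empty vector for x
```

```bash
python3 - <<'E'
from h import *
im=read_camera("top")[0][...,::-1]; a=cv2.imread("pics/top0.png")
cv2.imwrite("pics/end.png",np.hstack([a[160:360,150:550],im[160:360,150:550]]))
E
```

```text
(no output)
```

View pics/end.png

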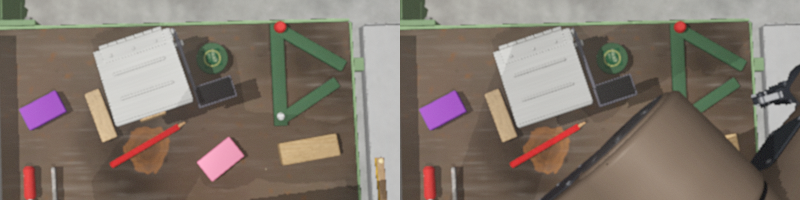

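Before (left) and after (right): the lid is shut flat, the offcut no longer shows at the front rim, and the bystanders in view (wedge, pencil, tin, mitre frame) haven't moved. The arm is clear of the box, so I'm handing in.

```bash
python3 -c "
from workcell import *
print(close_job())"
```

```text
the job is handed in; nothing more can be done
None
```

I pressed the lever to its stop, let the lid down gently until the camera showed it shut, moved the arm clear and handed the job in; I never saw the offcut inside, but it no longer shows at the front rim and the lid closes flat.

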